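# Shut the meter case and hold the hasp leaf in its hinge

## Robot

A 6-joint arm with a two-finger parallel gripper is mounted at the origin on the work surface. World frame = base frame: x ahead of the robot, y to its left, z up, the work surface at z = 0. Lengths are in m, angles in rad, forces in N, time in s.
With the tool pointing down it reaches from about 0.425 to 0.95 m from the base axis. Payload 3.5 kg.
Tool frame: the origin (TCP) lies at the very end of the fingers, on their centre line; the grasp point (between the pads) lies 19 mm behind it (ctrl.grip_point_offset is the distance from the TCP to the grasp point, in m); z points along the fingers, y is the line along which they close (so a half turn about z gives the same grasp; the last joint's range is limited). The gripper opens to 85 mm and grips with 20 to 120 N. Pads are 22 mm wide; open, the fingers measure 114 mm over their backs; the gripper's body (76 mm by 85 mm) begins 54 mm behind the grasp point. The pads swing forward as they close: fully open they stand 13 mm farther back than shut.
Start: joints at [-1.411, 0.286, 1.577, -0, 1.279, -0.15], TCP at [0.206, -0.643, 0.196] pointing down, gripper open.
Joint ranges: [-2.77, 2.77], [-0.9, 2.22], [0.21, 2.48], [-1.53, 4.67], [0.24, 2.81], [-2.84, 2.84]. Speed limits (rad/s): [2.79, 2.79, 3.14, 3.14, 3.14, 3.14].

## Interface

Orientations are given as a unit quaternion [x, y, z, w].
In Python, from plant import telemetry, vision, ctrl gives the robot as it stands.
- The arm moves only by the tool arm_command, never from a script. Its argument "series" is one flat list of numbers, 7 for each row, row after row: the shift along the tool's x, y, z in cm, then the turn, a rotation vector about the tool's x, y, z in degrees, then the closure, from 0 (fully open) to 1 (shut). A call has 1 to 10 rows; each row is the pose to reach, as a shift and turn from the pose commanded when the call began, along the tool's axes at that moment; what a row does not reach only later rows make up. A row lasts 1/12 s, in which the tool goes at most 41.7 mm and 7.16 degrees, less where a joint would pass 70% of its speed; a pose out of reach is approached as far as the arm can. A call with a gripper value outside its range is refused whole. The fingers move at their own pace and stop on an object; "force" is the grip in N (left out, the last holds). Time passes only in rows, so rows that repeat a pose let the fingers close. It gives the time, the measured TCP pose, the force, the opening and the grip force at its end, in the units of the state.
- telemetry.get_state(): the state, without advancing time (a new reading comes with each control period).
- vision.read_camera(name): name is "scene" or "top"; returns a dict with "color" (480x640x3 uint8, blue, green, red), "K" (3x3 intrinsics, pixels), "rvec" (rotation vector, rad) and "tvec" (3), from world to camera coordinates, as OpenCV has them. Camera axes: x right, y down, z forward; pixel columns grow to the right and rows downward; lengths in m; the calibration is good to about 2 mm. A picture is of the moment at which its call begins. There is no depth.
- ctrl.sign_off(): hands the job in; it is judged then, once.
The state is a dict: "time": time; "qpos": joint angles; "dq": joint speeds; "joint_efforts": joint torques, N m; "eef_pos": TCP position; "tcp_rot": TCP orientation; "contact_force": force on the tool from outside, world axes, zero at the start; "wrist_torque": the same for the moment, N m; "opening": opening from 0.0 (shut) to 1.0 (fully open); "finger_force": force on a finger pad.
Only numpy, scipy, OpenCV 4.12 (cv2) and the standard library are available. Lean on these libraries where they do the work, as an engineer would, in place of code of your own. Each camera call takes 0.05 s, during which the arm holds its last target. There are 200 camera calls.

## Task

First lower the meter case's open lid gently until it is fully shut. Then pick up the loose steel hasp leaf by its rib and fit its knuckle between the two knuckles on the lid's front edge, leaf level and pointing away from the case, so that the three holes line up for a 6 mm pin. Finish while still holding it there, steady, carried by the gripper alone and not resting or pressing on the case; leave the dish, the beaker and the bottle where they are.

Things in the scene. Friction and masses are not known exactly. Their poses are not given: they have to be found in the camera images.
- case: Fixed grey open case of a portable meter, 160 (its x) x 240 (its y) x 90 mm high, the lid not counted; origin at the centre of its underside on the bench. Its -x side is the front, its +x side carries the lid's hinge. It does not move.
- lid_hinge (a point): Point on the case: middle of the axis on which the lid turns, on the far (+x) top rim, 90 mm above the bench; the axis runs along y. Fixed, axes as the case's.
- lid (a joint): Lid angle, rad: 0 fully shut (flat on the rim); 0.5 to 0.9 at the start. Stiff hinge: it stays where left and takes 2 to 5 N near the free edge to push down. The lid is a grey plate 160 mm (hinge axis to free edge at the front) x 240 x 10 mm, underside level with the hinge axis, with a steel hinge leaf (86 mm along y, 40 mm deep, 6 mm thick) on top at the middle of the free edge.
- lid_press (a point): A bare point on the lid's top surface, beside the steel leaf: 140 mm from the hinge axis (20 mm from the free edge) and 80 mm towards +y from the middle. It turns with the lid; a good place to push it down.
- lid_bore (a point): Middle of the hole line (y) of the lid's two knuckles; turns with the lid. Lid shut: axes as the case's, 111 mm above the bench, 13 mm in front of the lid's free edge, 11 mm above its top. Knuckles: steel tubes along y, outer diameter 22, hole 12, length 22 mm, 38 mm gap between them. The gap is open in front, above and below; behind it the edge of the lid is 13 mm from the hole line.
- hasp: Loose steel hasp leaf, 0.25 to 0.4 kg, flat on the bench. At its +x end a knuckle (tube along y, outer diameter 22, hole 12, length 28 mm); origin at the underside below the knuckle's middle. A 6 mm plate, underside level with the origin, runs to x = -71 mm: 28 mm wide neck, then 60 mm wide from x = -18. On it a rib to grip, 10 mm thick (y), 34 long (x), centred at x = -38 near the mass centre.
- hasp_bore (a point): Centre of the hole of the hasp leaf's knuckle, 11 mm above the leaf's underside; axes as the hasp's, y along the hole. It is to coincide with lid_bore.
- hasp_rib (a point): Middle of the top edge of the hasp leaf's rib, 40 mm above the leaf's underside and 38 mm from the hole's line towards the plate's end; axes as the hasp's.
- dish: Bystander: low white plastic dish 70 x 120 x 18 mm with the hinge pin in it; origin at the centre of its underside. Leave it.
- beaker: Bystander: glass beaker 70 mm wide, 90 mm high with droppers standing in it to 150 mm; origin at the centre of its underside. Leave it.
- bottle: Bystander: white bottle 72 mm wide, 170 mm high; origin at the centre of its underside. Leave it.
Not all that is in view belongs to the job. Leave any brown or yellow look-alike of the hasp alone.

How it is judged:
On the way, in this order (a step that is already met when the one before it is completed fails the run):
1. the lid is lowered fully shut (value of joint lid below 0.04 rad), for 0.2 s.
2. the hasp leaf is lifted off the bench in the gripper (value of joint lid below 0.04 rad and contact force between hasp and the fingers above 2 N and height (world z) of hasp_bore above 0.05 m), for 0.2 s.
At the end, for the whole second after the job is handed in: Lid shut (0.04 rad). Leaf gripped, pointing away from the case: hole centres within 3 mm across the hole line (level and height), 5 mm along it; hole lines parallel within 0.1 rad, leaf level within 0.15; at rest (20 mm/s), touching case and lid with under 2 N, less than its weight (all of step 2 and x of hasp_bore in the frame of lid_bore between -0.003 and 0.003 m and z of hasp_bore in the frame of lid_bore between -0.003 and 0.003 m and y of hasp_bore in the frame of lid_bore between -0.005 and 0.005 m and angle between the y axis of hasp_bore and the y axis of lid_bore, either way round below 0.1 rad and angle between hasp_bore's own z axis and vertical below 0.15 rad and x of hasp_rib in the frame of lid_bore below -0.02 m and contact force between hasp and case below 2 N and linear speed of hasp below 0.02 m/s); the arm keeps its last pose, push and grip.
It fails at once if the lid is slammed (shutting faster than 3 rad/s) (velocity of joint lid below -3 rad/s).
It fails at once if the dish is disturbed (moved over 30 mm or tipped) (distance of dish from where it was at the start of the episode above 0.03 m or angle between dish's own z axis and vertical above 0.3 rad).
It fails at once if the beaker is disturbed (moved over 30 mm or tipped) (distance of beaker from where it was at the start of the episode above 0.03 m or angle between beaker's own z axis and vertical above 0.3 rad).
It fails at once if the bottle is disturbed (moved over 30 mm or tipped) (distance of bottle from where it was at the start of the episode above 0.03 m or angle between bottle's own z axis and vertical above 0.3 rad).
It also fails if it takes over 59 s, if anything falls off the work surface, if the arm or the gripper's body presses on something with over 40 N, if the wrist force passes 120 N, or if a joint passes its speed limit or range.

## Working session

There is one attempt and no reset: what is moved stays moved. The work goes in short steps, Python scripts to look and compute and a tool call to move; the robot and the scene stay as the last step left them, time stands still between calls to the robot, and variables do not carry over. Pictures are saved under pics/ and viewed, at most 10 in all, crops included, and the job is handed in when it is done.

Besides the shell and the picture viewer there is one more tool, called as name(argument=value, ...), one argument or row to a line, values as JSON. arm_command: Moves the arm, as the interface text tells. Its arguments: {"type":"object","properties":{"series":{"type":"array","items":{"type":"number"}},"force":{"type":"number"}},"required":["series"]}

```bash
mkdir -p pics; cat > h.py <<'E'
import numpy as np, cv2
from scipy.spatial.transform import Rotation as R
from plant import telemetry, vision, ctrl
def cam(n):
    c=vision.read_camera(n); c['R']=cv2.Rodrigues(np.array(c['rvec'],float))[0]; c['t']=np.array(c['tvec'],float).ravel(); c['K']=np.array(c['K'],float); return c
def ray(c,px):
    o=-c['R'].T@c['t']; d=c['R'].T@np.linalg.inv(c['K'])@np.array([px[0],px[1],1.]); return o,d/np.linalg.norm(d)
def onz(c,px,z):
    o,d=ray(c,px); return o+d*(z-o[2])/d[2]
def tri(c1,p1,c2,p2):
    o,d=ray(c1,p1);q,e=ray(c2,p2)
    s=np.linalg.lstsq(np.c_[d,-e],q-o,rcond=None)[0]; a=o+s[0]*d;b=q+s[1]*e
    return (a+b)/2,np.linalg.norm(a-b)
def proj(c,P):
    return cv2.projectPoints(np.array(P,float).reshape(-1,3),c['R'],c['t'],c['K'],None)[0].reshape(-1,2)
def rel(P,Rw=None):
    "shift (cm) in tool axes from the current tool pose to world P"
    s=telemetry.get_state(); r=R.from_quat(s['tcp_rot']); return r.inv().apply(np.array(P)-s['eef_pos'])*100
E
python3 - <<'E'
from h import *
for n in('scene','top'):
    c=cam(n); cv2.imwrite(f'pics/{n}0.png',c['color']); print(n,-c['R'].T@c['t'],c['R'][2],c['K'][0,0])
print(telemetry.get_state())
E
```

```text
scene [ 1.38579826 -0.19432826  1.08196486] [-0.63513026  0.15239944 -0.75722121] 465.14686064086965
top [0.34945922 0.01432654 1.5642794 ] [ 0.13731568  0.00314353 -0.99052235] 531.8497167824488
{'time': 0.1, 'qpos': array([-1.41101069e+00,  2.87097418e-01,  1.57803437e+00, -4.48515018e-07,
        1.27859684e+00, -1.50004270e-01]), 'dq': array([-3.63330764e-04, -2.09664649e-03, -3.78726704e-03,  1.32186671e-03,
       -1.08799360e-03,  3.69094465e-05]), 'joint_efforts': array([ 8.49088701e-04, -4.07296121e+01, -2.93699616e+01, -1.48774593e-04,
        3.40686951e-03,  2.64745717e-05]), 'eef_pos': array([ 0.20569715, -0.64219204,  0.19446998]), 'tcp_rot': array([ 9.88027169e-01,  1.54276288e-01, -5.43783485e-06, -1.06797085e-03]), 'contact_force': array([ 0.93428203,  0.56725902, -0.43348895]), 'wrist_torque': array([ 0.01908543,  0.03042621, -0.05099438]), 'finger_force': 0.0, 'opening': 1.0044087543003757}
```

View pics/scene0.png

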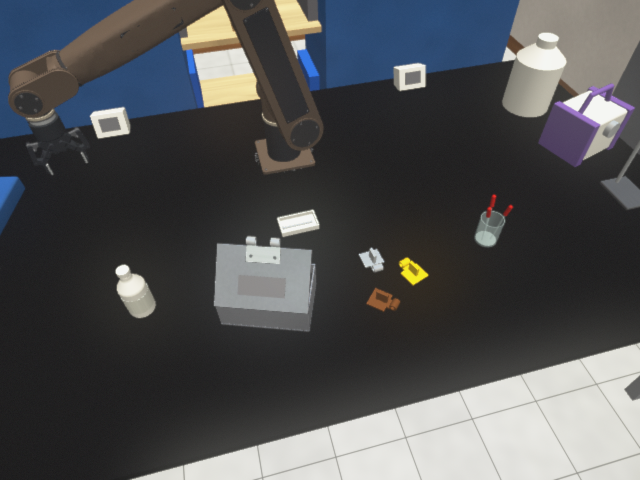

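View pics/top0.png

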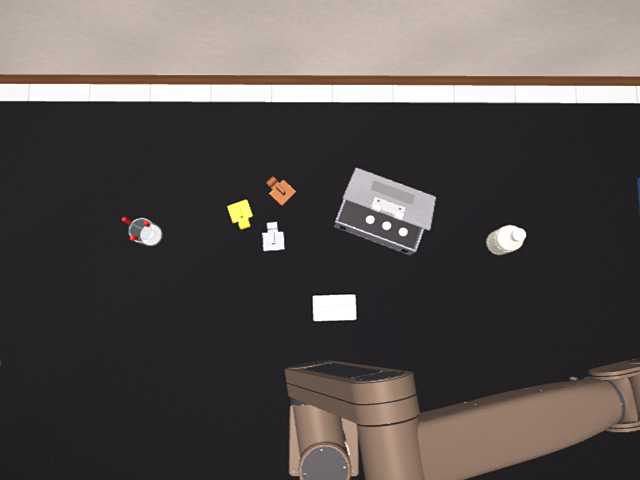

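The three hasp-like candidates in the top view are steel at (273,237), yellow at (240,214) and brown at (282,191). Steel fits the description because it is grey metal, and the other two are the look-alikes. The case is at top (385,210) with its lid open, the dish at (334,307), the beaker at (145,232) and the bottle at (505,240). I'll confirm with enlarged crops.

```bash
python3 - <<'E'
from h import *
a=cv2.imread('pics/top0.png')[160:265,220:450]; b=cv2.imread('pics/scene0.png')[225:335,205:435]
cv2.imwrite('pics/crop_t.png',cv2.resize(a,None,fx=3.4,fy=3.4,interpolation=cv2.INTER_CUBIC))
cv2.imwrite('pics/crop_s.png',cv2.resize(b,None,fx=3.4,fy=3.4,interpolation=cv2.INTER_CUBIC))
E
```

```text
(no output)
```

View pics/crop_t.png

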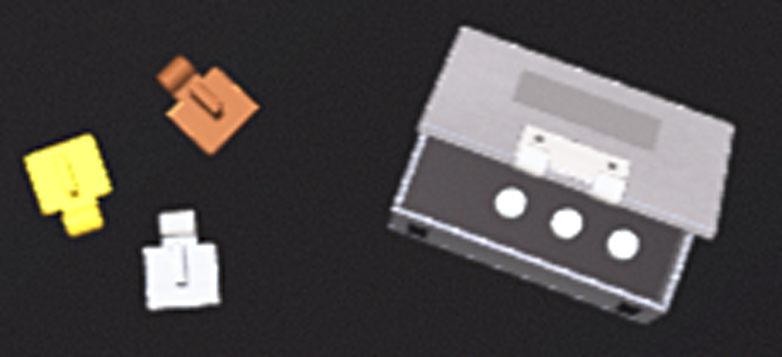

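View pics/crop_s.png

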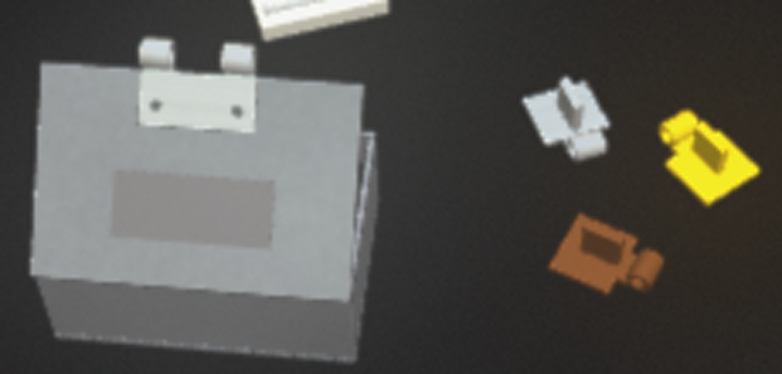

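The crops confirm it. The steel leaf in the top crop at (180,260) has its knuckle at (178,222), on the side away from the robot, and its rib at (181,262). The brown and yellow ones are the look-alikes. The lid's corners in the top crop are (463,27), (735,125), (715,237) and (418,132). In the scene crop they are (30,275), (350,298), (363,85) and (40,63).

```bash
python3 - <<'E'
from h import *
t=cam('top'); s=cam('scene')
T=lambda x,y:(x/3.4+220-.35,y/3.4+160-.35); S=lambda x,y:(x/3.4+205-.35,y/3.4+225-.35)
pt=dict(hl=((463,27),(30+320,275+23)),hr=((735,125),(30,275)),fr=((715,237),(40,63)),fl=((418,132),(363,85)))
P={}
for k,(a,b) in pt.items():
    P[k],e=tri(t,T(*a),s,S(*b)); print(k,P[k].round(4),round(e,4))
w=P['hl']-P['hr'];f=P['fl']-P['fr'];l=(P['fl']+P['fr']-P['hl']-P['hr'])/2
print(np.linalg.norm(w),np.linalg.norm(f),np.linalg.norm(l),'ang',np.arcsin(l[2]/np.linalg.norm(l)), 'yaw',np.arctan2(-w[0],w[1]),np.arctan2(-f[0],f[1]))
# base back corners on bench
b=[onz(s,S(357,360),0),onz(s,S(55,338),0)];print('backbottom',np.round(b,4),np.linalg.norm(b[0]-b[1]))
r=[onz(t,T(390,210),.09),onz(t,T(660,308),.09)];print('fronttop',np.round(r,4),np.linalg.norm(r[0]-r[1]))
# hasp
for n,c in(('top',t),('scene',s)):
    hsv=cv2.cvtColor(c['color'],cv2.COLOR_BGR2HSV)
    m=((hsv[...,2]>110)&(hsv[...,1]<60)).astype(np.uint8); x0,y0,x1,y1=(258,215,292,256) if n=='top' else(355,245,388,275)
    z=np.zeros_like(m);z[y0:y1,x0:x1]=m[y0:y1,x0:x1]
    print(n);
    for y in range(y0,y1): 
        xs=np.flatnonzero(z[y]); 
        if len(xs):print(y,xs.min(),xs.max(),end='; ')
    print()
print('ribtop tri',tri(t,T(180,262),s,S(570,95)))
print('knuckle top',onz(t,T(178,222),.02),'rib',onz(t,T(181,262),.04))
E
```

```text
hl [ 0.7615 -0.087   0.0999] 0.0001
hr [ 0.6792 -0.3117  0.0989] 0.0003
fr [ 0.5684 -0.2718  0.2039] 0.0021
fl [ 0.6497 -0.0457  0.2008] 0.0014
0.2393760144804634 0.24038374730691067 0.15695235827274795 ang 0.7151093251770435 yaw -0.3511439125336863 -0.34535146181549986
backbottom [[ 0.755  -0.0839  0.    ]
 [ 0.6732 -0.3106  0.    ]] 0.2410285486332613
fronttop [[ 0.6083 -0.0265  0.09  ]
 [ 0.5276 -0.2481  0.09  ]] 0.23581559402828015
top
222 268 276; 223 267 276; 224 267 276; 225 267 276; 226 267 277; 227 267 277; 228 267 277; 229 268 277; 230 267 277; 231 267 281; 232 266 283; 233 262 283; 234 262 283; 235 262 283; 236 262 283; 237 262 283; 238 263 283; 239 263 283; 240 263 283; 241 263 283; 242 263 283; 243 263 283; 244 263 283; 245 263 283; 246 263 284; 247 263 284; 248 263 284; 249 263 283; 250 263 275; 
scene
248 370 372; 249 370 377; 250 370 377; 251 368 378; 252 364 378; 253 359 379; 254 359 379; 255 359 380; 256 360 380; 257 360 381; 258 361 382; 259 361 382; 260 362 383; 261 362 383; 262 363 383; 263 363 381; 264 364 381; 265 364 382; 266 365 382; 267 365 382; 268 372 382; 269 372 382; 270 373 380; 271 374 376; 
ribtop tri (array([0.57161876, 0.1506971 , 0.03781779]), np.float64(0.0010451298297766433))
knuckle top [0.60934595 0.15509968 0.02      ] rib [0.57144403 0.15015692 0.04      ]
```

arm_command(
  series=[2, -1, -3.5, 0, 0, 4, 1, 5, -3, -7, 0, 0, 8, 1, 8.5, -5.5, -10, 0, 0, 12, 1, 12, -8, -10.5, 0, 0, 16, 1, 15.5, -10.3, -10.5, 0, 0, 20, 1, 19, -12.6, -10.5, 0, 0, 24, 1, 22.5, -15, -10.5, 0, 0, 28, 1, 26, -17.3, -10.5, 0, 0, 32, 1, 29.5, -19.6, -10.5, 0, 0, 36, 1, 32, -21.3, -10.5, 0, 0, 37.8, 1],
)

```text
time: 1.03
eef_pos: [0.441, -0.3474, 0.3007]
tcp_rot: [0.984, -0.176, 0.0, 0.0]
contact_force: [0.8, -1.0, -0.6]
opening: -0.001
finger_force: 0.0
```

```bash
python3 - <<'E'
from h import *
s=telemetry.get_state(); print(s['eef_pos'],R.from_quat(s['tcp_rot']).as_matrix().round(3).tolist(),s['contact_force'])
H=np.array([.7142,-.197,.09]);X=np.array([np.cos(.35),-np.sin(.35),0]);Y=np.array([np.sin(.35),np.cos(.35),0]);Z=np.array([0,0,1])
def press(a,h=0): return H+.08*Y+X*(-.14*np.cos(a)+.01*np.sin(a))+Z*(.14*np.sin(a)+.01*np.cos(a)+h)
print('hover',rel(press(.715,.06)))
for a in np.linspace(.75,0,9): print(round(a,2),press(a).round(4), rel(press(a)).round(2))
t=cam('top');print('bottle',onz(t,(515,237),.17),onz(t,(496,244),0))
E
```

```text
[ 0.44100388 -0.34742441  0.30069142] [[0.938, -0.346, 0.0], [-0.346, -0.938, -0.0], [0.0, 0.0, -1.0]] [ 0.75384057 -0.99887688 -0.61531914]
hover [ 10.49179325 -31.53089763   5.13605242]
0.75 [ 0.6518 -0.0891  0.1927] [ 10.84 -31.53  10.8 ]
0.66 [ 0.6432 -0.0859  0.1833] [  9.92 -31.53  11.74]
0.56 [ 0.6354 -0.0831  0.1731] [  9.1  -31.53  12.76]
0.47 [ 0.6285 -0.0806  0.1622] [  8.37 -31.52  13.85]
0.38 [ 0.6227 -0.0784  0.1506] [  7.75 -31.52  15.01]
0.28 [ 0.6179 -0.0767  0.1385] [  7.23 -31.52  16.22]
0.19 [ 0.6142 -0.0753  0.1259] [  6.84 -31.52  17.48]
0.09 [ 0.6116 -0.0744  0.1131] [  6.56 -31.52  18.76]
0.0 [ 0.6101 -0.0738  0.1   ] [  6.41 -31.52  20.07]
bottle [ 0.55430789 -0.50234816  0.17      ] [ 0.55808768 -0.50810793  0.        ]
```

arm_command(
  series=[1.2, -3.5, 0, 0, 0, 0, 1, 2.4, -7, 0, 0, 0, 0, 1, 3.6, -10.5, 0, 0, 0, 0, 1, 4.8, -14, 0, 0, 0, 0, 1, 6, -17.5, 0, 0, 0, 0, 1, 7.2, -21, 0, 0, 0, 0, 1, 8.4, -24.5, 1, 0, 0, 0, 1, 9.6, -28, 3, 0, 0, 0, 1, 10.5, -31.5, 5, 0, 0, 0, 1, 10.5, -31.5, 7, 0, 0, 0, 1],
)

```text
time: 1.92
eef_pos: [0.6493, -0.0842, 0.2296]
tcp_rot: [0.985, -0.171, 0.001, -0.001]
contact_force: [-0.5, -1.2, -0.1]
opening: -0.002
finger_force: 0.0
```

arm_command(
  series=[0, 0, 1.5, 0, 0, 0, 1, 0, 0, 3, 0, 0, 0, 1, -0.2, 0, 4, 0, 0, 0, 1, -0.6, 0, 4.8, 0, 0, 0, 1, -1.4, 0, 5.8, 0, 0, 0, 1, -2.1, 0, 6.9, 0, 0, 0, 1, -2.8, 0, 8, 0, 0, 0, 1, -3.3, 0, 9.2, 0, 0, 0, 1, -3.7, 0, 10.4, 0, 0, 0, 1, -3.9, 0, 11.6, 0, 0, 0, 1],
)

```text
time: 2.75
eef_pos: [0.6093, -0.0757, 0.1165]
tcp_rot: [0.985, -0.174, -0.0, -0.0]
contact_force: [-3.5, 1.6, 4.1]
opening: -0.003
finger_force: 2.3
```

Contact force is about 4 N, so the lid is moving down with the fingers. I'll finish slowly.

arm_command(
  series=[-0.1, 0, 0.5, 0, 0, 0, 1, -0.15, 0, 0.9, 0, 0, 0, 1, -0.2, 0, 1.2, 0, 0, 0, 1, -0.2, 0, 1.5, 0, 0, 0, 1, -0.2, 0, 1.6, 0, 0, 0, 1, -0.2, 0, 1.6, 0, 0, 0, 1],
)

```text
time: 3.25
eef_pos: [0.6087, -0.0757, 0.0988]
tcp_rot: [0.985, -0.174, 0.0, 0.0]
contact_force: [-0.5, -0.1, 1.6]
opening: -0.001
finger_force: 0.4
```

arm_command(
  series=[0, 0, 0.1, 0, 0, 0, 1, 0, 0, 0.2, 0, 0, 0, 1, 0, 0, 0.2, 0, 0, 0, 1, 0, 0, 0.2, 0, 0, 0, 1],
)

```text
time: 3.58
eef_pos: [0.6085, -0.0755, 0.0967]
tcp_rot: [0.985, -0.174, 0.0, 0.0]
contact_force: [0.4, 0.3, 1.7]
opening: -0.005
finger_force: 0.6
```

arm_command(
  series=[0, 0, 0.1, 0, 0, 0, 1, 0, 0, 0.2, 0, 0, 0, 1, 0, 0, 0.3, 0, 0, 0, 1, 0, 0, 0.3, 0, 0, 0, 1],
)

```text
time: 3.92
eef_pos: [0.6081, -0.0752, 0.0934]
tcp_rot: [0.985, -0.174, -0.0, -0.0]
contact_force: [-0.8, 0.4, 0.9]
opening: -0.001
finger_force: 0.6
```

```bash
python3 - <<'E'
from h import *
t=cam('top');s=cam('scene'); print(telemetry.get_state()['contact_force'])
a=cv2.resize(t['color'][160:265,320:450],None,fx=5,fy=5,interpolation=cv2.INTER_CUBIC)
cv2.imwrite('pics/t1.png',a); cv2.imwrite('pics/s1.png',s['color']);cv2.imwrite('pics/tt1.png',t['color'])
E
```

```text
[-0.27966043  0.07867961  0.51220394]
```

View pics/s1.png

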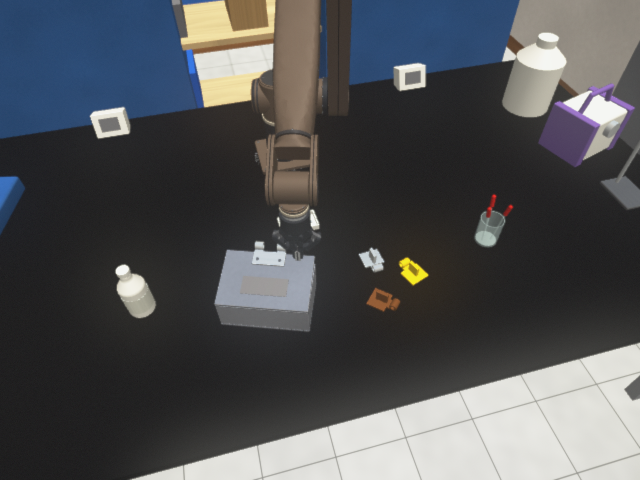

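```bash
python3 - <<'E'
from h import *
t=cam('top');s=cam('scene')
H=np.array([.7142,-.197,.09]);X=np.array([np.cos(.35),-np.sin(.35),0]);Y=np.array([np.sin(.35),np.cos(.35),0]);Z=np.array([0,0,1])
L=lambda a,y,r,h:H+y*Y+X*(-r*np.cos(a)+h*np.sin(a))+Z*(r*np.sin(a)+h*np.cos(a))
P=[L(a,y,r,.01) for a in(0,.05,.1) for r in(.16,0) for y in(.12,-.12)]+[telemetry.get_state()['eef_pos']]
for n,c,o,f in(('t',t,(320,160),5),('s',s,(205,225),6)):
    p=proj(c,P); print(n,((p-o)*f).round().astype(int).tolist())
    w,h=(130,105) if n=='t' else (125,95)
    im=cv2.resize(c['color'][o[1]:o[1]+h,o[0]:o[0]+w],None,fx=f,fy=f,interpolation=cv2.INTER_CUBIC); cv2.imwrite(f'pics/{n}2.png',im)
E
```

```text
t [[77, 310], [484, 458], [174, 49], [577, 192], [78, 306], [487, 455], [175, 48], [577, 192], [79, 302], [491, 451], [175, 47], [577, 191], [159, 306]]
s [[659, 212], [140, 179], [618, 510], [54, 469], [659, 202], [137, 169], [618, 511], [54, 470], [658, 193], [133, 159], [618, 512], [53, 471], [563, 248]]
```

View pics/s2.png

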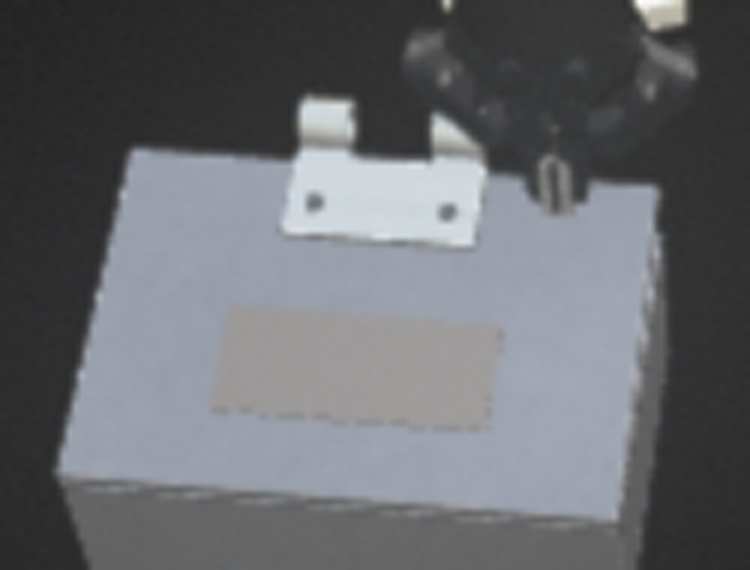

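The picture shows the lid's front corners at crop (657,186) and (133,150), which matches a lid angle of about 0.1. The fingertip at crop (555,212) is about 14 mm above where the reported TCP projects. The lid isn't shut yet, so I'll keep pressing and watch the force.

arm_command(
  series=[0, 0, 0.2, 0, 0, 0, 1, 0, 0, 0.4, 0, 0, 0, 1, 0, 0, 0.6, 0, 0, 0, 1, 0, 0, 0.8, 0, 0, 0, 1, 0, 0, 0.8, 0, 0, 0, 1],
)

```text
time: 4.53
eef_pos: [0.6081, -0.0752, 0.0851]
tcp_rot: [0.985, -0.174, -0.0, -0.0]
contact_force: [-0.9, 0.6, 0.4]
opening: 0.004
finger_force: 0.2
```

```bash
cat > lid.py <<'E'
from h import *
H=np.array([.7142,-.197,.09]);X=np.array([np.cos(.35),-np.sin(.35),0]);Y=np.array([np.sin(.35),np.cos(.35),0]);Z=np.array([0,0,1])
L=lambda a,y,r,h:H+y*Y+X*(-r*np.cos(a)+h*np.sin(a))+Z*(r*np.sin(a)+h*np.cos(a))
def lidang():
    "lid angle from scene rows of the free edge at two lateral spots (y=-.09, .105)"
    s=cam('scene'); g=cv2.GaussianBlur(cv2.cvtColor(s['color'],cv2.COLOR_BGR2GRAY),(0,0),.7).astype(float); out=[]
    for y in(-.09,.108):
        q=proj(s,L(0,y,.16,.01))[0]; x=int(round(q[0])); col=g[int(q[1])-15:int(q[1])+8,x]
        i=int(np.argmax(np.diff(col))); edge=int(q[1])-15+i+.5
        aa=np.linspace(-.1,.5,601); r=np.array([proj(s,L(a,y,.16,.01))[0][1] for a in aa]); out.append(aa[np.argmin(abs(r-edge))])
    return out
if __name__=='__main__': print(lidang(), telemetry.get_state()['contact_force'], telemetry.get_state()['eef_pos'])
E
python3 lid.py
```

```text
[np.float64(0.125), np.float64(0.11199999999999999)] [ 0.01220131 -0.36001478  0.15176426] [ 0.60824156 -0.07530074  0.0851727 ]
```

```bash
python3 - <<'E'
from h import *
c=cam('scene');t=cam('top'); e=telemetry.get_state()['eef_pos']
print((proj(c,e)-(270,235))*9,(proj(t,e)-(330,195))*7)
a=cv2.resize(c['color'][235:285,270:325],None,fx=9,fy=9,interpolation=cv2.INTER_CUBIC)
b=cv2.resize(t['color'][195:260,330:370],None,fx=7,fy=7,interpolation=cv2.INTER_CUBIC)
o=np.zeros((460,780,3),np.uint8);o[:450,:495]=a;o[:455,500:780]=b;cv2.imwrite('pics/c3.png',o)
E
```

```text
[[260.30486777 298.05873485]] [[151.46944259 187.5255005 ]]
```

View pics/c3.png

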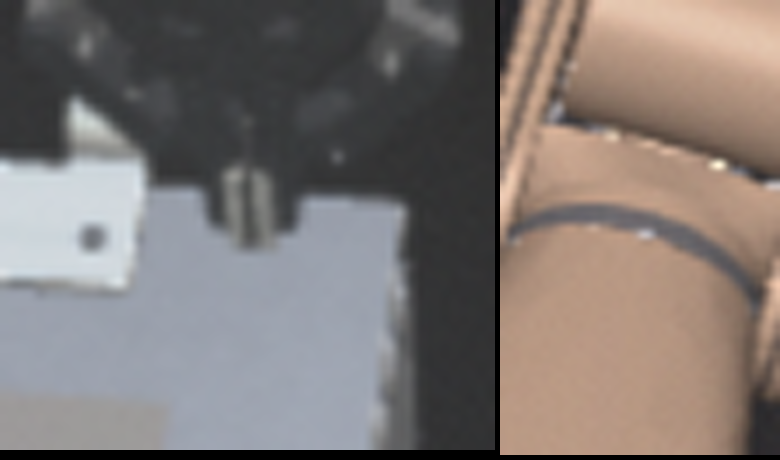

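The fingertip is at scene px (298,262) and the lid's corner at (315,257). The lid is still about 10 mm from shut and follows the finger, so I'll press further.

arm_command(
  series=[0, 0, 0.2, 0, 0, 0, 1, 0, 0, 0.4, 0, 0, 0, 1, 0, 0, 0.6, 0, 0, 0, 1, 0, 0, 0.7, 0, 0, 0, 1, 0, 0, 0.7, 0, 0, 0, 1],
)

```text
time: 5.1
eef_pos: [0.6081, -0.0753, 0.0783]
tcp_rot: [0.985, -0.174, -0.0, -0.0]
contact_force: [-0.1, 0.4, 0.5]
opening: -0.001
finger_force: 0.1
```

```bash
python3 lid.py; python3 - <<'E'
from h import *
c=cam('scene'); g=cv2.cvtColor(c['color'],cv2.COLOR_BGR2GRAY)
print('col310',g[248:268,310],'col228',g[242:262,230]); print(g[250:270,297])
E
```

```text
[np.float64(0.091), np.float64(0.04799999999999999)] [-0.07141815 -0.82866728  0.74821572] [ 0.60833615 -0.07537617  0.07835386]
col310 [ 61  58  57  56  56  54  53  52  53  61 105 153 160 159 159 161 161 162
 160 161] col228 [ 46  46  44  45  47  46  45  47  46  53  90 158 160 160 161 159 158 158
 159 160]
[ 85  65  68  69  76  89  85  83  81  82  85  87  96 105 131 158 161 159
 160 160]
```

arm_command(
  series=[0, 0, 0.2, 0, 0, 0, 1, 0, 0, 0.4, 0, 0, 0, 1, 0, 0, 0.6, 0, 0, 0, 1, 0, 0, 0.8, 0, 0, 0, 1],
)

```text
time: 5.53
eef_pos: [0.6082, -0.0753, 0.0706]
tcp_rot: [0.985, -0.174, -0.0, -0.0]
contact_force: [-1.1, 1.1, 2.1]
opening: -0.002
finger_force: 1.0
```

```bash
python3 lid.py; python3 - <<'E'
from h import *
c=cam('scene'); g=cv2.cvtColor(c['color'],cv2.COLOR_BGR2GRAY)
print('col310',g[254:264,310],'col228',g[248:258,230]); print(g[250:270,297])
E
```

```text
[np.float64(0.027999999999999997), np.float64(0.017)] [0.62768445 0.65950596 0.99042576] [ 0.60807322 -0.07522461  0.07003327]
col310 [ 56  54  51  51  54  73 129 157 159 159] col228 [ 45  45  46  46  48  59 105 155 159 159]
[ 62  67  81  63  61  68  77  97  87  79  85  86  95  95  99 117 140 158
 160 159]
```

```bash
python3 - <<'E'
from h import *
from lid import *
c=cam('scene'); e=telemetry.get_state()['eef_pos']; print(e,telemetry.get_state()['qpos'])
for z in(.07,.10,.12):
    p=onz(c,(297.5,265.5),z); d=p-H; print(z,p.round(4),'local',(d@X).round(4),(d@Y).round(4))
print('eef local',(e-H)@X,(e-H)@Y, proj(c,e))
im=cv2.resize(c['color'][215:285,260:330],None,fx=8,fy=8,interpolation=cv2.INTER_CUBIC);cv2.imwrite('pics/s4.png',im)
E
```

```text
[ 0.60833595 -0.07536831  0.07024326] [-2.88600785e-01  2.81911200e-01  1.82609420e+00 -4.94882967e-05
  1.03333197e+00  1.63212601e+00]
0.07 [ 0.5863 -0.0754  0.07  ] local -0.1619 0.0704
0.1 [ 0.61   -0.0789  0.1   ] local -0.1384 0.0752
0.12 [ 0.6258 -0.0812  0.12  ] local -0.1227 0.0784
eef local -0.1411530350357112 0.07795693721735435 [[299.23351713 271.5164567 ]]
```

View pics/s4.png

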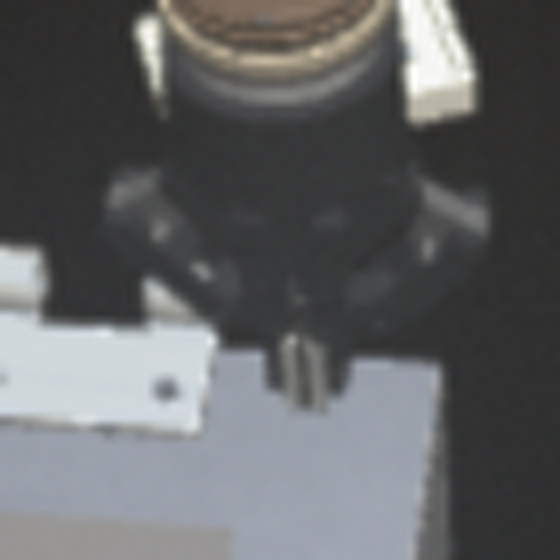

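arm_command(
  series=[0, 0, 0.2, 0, 0, 0, 1, 0, 0, 0.4, 0, 0, 0, 1, 0, 0, 0.4, 0, 0, 0, 1],
)

```text
time: 5.93
eef_pos: [0.6083, -0.0753, 0.0663]
tcp_rot: [0.985, -0.174, 0.0, -0.0]
contact_force: [-0.8, 0.3, 0.0]
opening: -0.001
finger_force: 0.1
```

```bash
python3 lid.py; python3 - <<'E'
from h import *
c=cam('scene'); g=cv2.cvtColor(c['color'],cv2.COLOR_BGR2GRAY)
print('col310',g[254:264,310],'col228',g[248:258,230]); print(g[250:270,297],telemetry.get_state()['joint_efforts'])
E
```

```text
[np.float64(-0.0010000000000000009), np.float64(-0.01200000000000001)] [0.08622011 0.20841063 0.06707338] [ 0.608348   -0.07537049  0.06638344]
col310 [ 56  56  53  52  52  54  84 153 159 159] col228 [ 44  45  46  45  46  49  69 129 156 159]
[ 59  62  61  61  60  61  66  80 114  88  84  87  94  95  94  97 114 139
 158 158] [ 1.25846951e-02 -3.72270691e+01 -2.58889210e+01  1.67008187e-03
  3.50946946e-03  2.41543029e-05]
```

arm_command(
  series=[0, 0, 0.15, 0, 0, 0, 1, 0, 0, 0.3, 0, 0, 0, 1, 0, 0, 0.3, 0, 0, 0, 1],
)

```text
time: 6.28
eef_pos: [0.6084, -0.0754, 0.0644]
tcp_rot: [0.985, -0.174, -0.0, 0.0]
contact_force: [-2.7, 0.3, 4.4]
opening: 0.0
finger_force: 2.1
```

```bash
python3 lid.py; python3 - <<'E'
from h import *
c=cam('scene'); g=cv2.cvtColor(c['color'],cv2.COLOR_BGR2GRAY)
print('col310',g[254:264,310],'col228',g[248:258,230]); print(g[250:270,297])
E
```

```text
[np.float64(-0.0010000000000000009), np.float64(-0.01200000000000001)] [-2.55888438  1.34271196  4.3822465 ] [ 0.60839515 -0.07535886  0.06445411]
col310 [ 55  55  56  53  50  50  63 106 153 159] col228 [ 45  46  46  45  45  45  49  86 154 158]
[ 56  59  63  66  60  60  61  73 102 102  86  86  94  95  95  96 112 137
 158 159]
```

arm_command(
  series=[0, 0, 0.1, 0, 0, 0, 1, 0, 0, 0.2, 0, 0, 0, 1, 0, 0, 0.3, 0, 0, 0, 1],
)

```text
time: 6.63
eef_pos: [0.6085, -0.0754, 0.0643]
tcp_rot: [0.985, -0.174, -0.001, 0.0]
contact_force: [-10.0, 3.7, 21.2]
opening: -0.003
finger_force: 10.5
```

```bash
python3 lid.py; python3 - <<'E'
from h import *
c=cam('scene'); g=cv2.cvtColor(c['color'],cv2.COLOR_BGR2GRAY)
print('col310',g[254:264,310],'col228',g[248:258,230]); print(g[250:270,297])
E
```

```text
[np.float64(-0.0010000000000000009), np.float64(-0.01200000000000001)] [-9.00658703  2.32074695 16.26582083] [ 0.60844029 -0.07538624  0.06434046]
col310 [ 55  55  55  52  50  53  63 107 152 158] col228 [ 44  45  45  45  47  45  49  87 153 159]
[ 58  63  63  64  60  59  59  67  84 115  88  87  95  96  94  96 107 120
 156 159]
```

The force rose to 21 N with no more motion, so the lid is against the rim. I'll lift off and check where the fingertips are relative to the reported TCP.

arm_command(
  series=[0, 0, -1, 0, 0, 0, 1, 0, 0, -3, 0, 0, 0, 1, 0, 0, -6, 0, 0, 0, 1, 0, 0, -9, 0, 0, 0, 1, 0, -3, -11, 0, 0, 0, 1, 0, -6, -12, 0, 0, 0, 1, 0, -9, -12, 0, 0, 0, 1, 0, -9, -12, 0, 0, 0, 1],
)

```text
time: 7.4
eef_pos: [0.6411, 0.0134, 0.182]
tcp_rot: [0.985, -0.172, 0.002, -0.001]
contact_force: [-1.1, 0.2, -0.8]
opening: -0.0
finger_force: 0.0
```

```bash
python3 lid.py; python3 - <<'E'
from h import *
c=cam('scene');t=cam('top'); e=telemetry.get_state()['eef_pos']; q=proj(c,e)[0]; q2=proj(t,e)[0]; print(q,q2,e)
x,y=int(q[0])-40,int(q[1])-40; im=cv2.resize(c['color'][y:y+80,x:x+80],None,fx=7,fy=7,interpolation=cv2.INTER_CUBIC)
cv2.drawMarker(im,tuple(int(v) for v in (q-(x,y))*7),(0,0,255),0,15); cv2.imwrite('pics/s5.png',im); print(x,y)
cv2.imwrite('pics/t5f.png',t['color'])
E
```

```text
[np.float64(-0.0010000000000000009), np.float64(-0.01200000000000001)] [-0.50778857 -0.6025986  -0.00897757] [0.63992047 0.01141873 0.18079225]
[331.83948985 247.49492237] [321.81503308 204.19017429] [0.63880276 0.00925427 0.17973955]
291 207
```

View pics/s5.png

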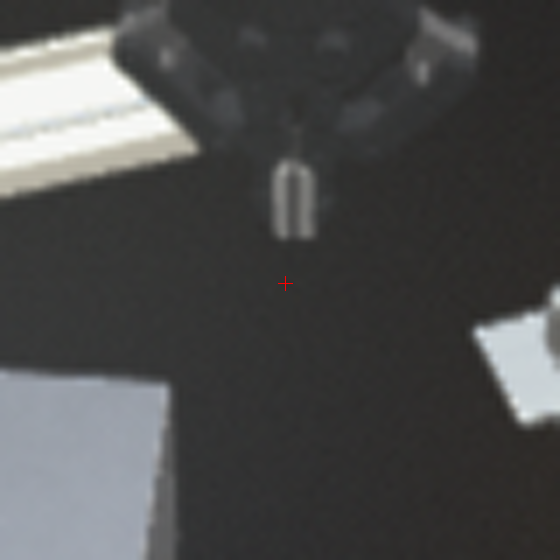

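The lid is shut. The closed fingertips are at scene px (333,241), but the reported TCP projects to (332,247). Together with the lid stop (reported z 0.064 against a real lid top of 0.100), this means the real tips sit about 36 mm above the reported TCP. I'll check this against the start picture and measure the lateral part.

```bash
python3 - <<'E'
from h import *
c=cam('scene'); st=telemetry.get_state(); e=st['eef_pos']; r=R.from_quat(st['tcp_rot']); print(e, r.as_matrix()[:,0],st['opening'])
g=cv2.cvtColor(c['color'],cv2.COLOR_BGR2GRAY)
q=proj(c,e+[0,0,.036]+r.apply([.011,0,0]))[0]; print('pred tip face bottom',q); x,y=q.round().astype(int)
print(g[y-14:y+8,x-8:x+9])
# initial
e0=np.array([.2057,-.6422,.1945]); r0=R.from_quat([.98803,.15428,0,-.001])
print('init pred', proj(c,[e0+r0.apply([0,s*.0425,dz]) for dz in(0,-.013,-.049) for s in(1,-1)]).round(1).tolist())
i0=cv2.cvtColor(cv2.imread('pics/scene0.png'),cv2.COLOR_BGR2GRAY); np.set_printoptions(linewidth=250); print(i0[150:180,35:100:2])
E
```

```text
[0.63865317 0.00871383 0.17966035] [ 0.93932019 -0.34303963 -0.0011834 ] -0.0015631569383701223
pred tip face bottom [331.23315331 241.42404149]
[[ 56  55  55  56  57  54  55  55  58  64  56  54  54  55  53  54  54]
 [ 54  53  55  55  55  57  57  56  62  67  56  55  54  54  54  53  53]
 [ 51  51  53  55  56  61  60  66  66  68  59  58  58  54  54  53  50]
 [ 51  50  52  55  56  57  71 106  84  84  81  62  53  53  53  50  45]
 [ 52  51  50  53  56  60 102 165 117 125 136  89  59  55  53  49  49]
 [ 51  51  51  54  55  63 104 129  89  96 123 102  65  53  54  48  48]
 [ 50  50  50  53  56  65 105 120  81  90 120 105  66  55  55  50  47]
 [ 50  50  52  55  59  70 105 120  82  89 120 105  66  57  52  49  48]
 [ 50  51  51  53  59  67 105 120  83  90 119 105  67  60  57  50  48]
 [ 51  49  50  53  57  65 105 120  82  90 120 105  68  61  58  48  49]
 [ 51  51  52  53  54  63 105 120  82  91 121 105  66  55  51  47  48]
 [ 51  51  51  50  53  62 103 120  83  90 120 105  64  55  50  48  49]
 [ 51  51  53  51  51  61 103 119  83  90 121 103  62  49  47  47  47]
 [ 51  50  50  52  51  57  94 11
[... 4059 characters left out ...]
 36  34  35  37  35  35]
 [ 33  35  33  33  35  33  34  35  44  42  35  34  36  36  34  33  38  33  34  34  31  35  33  34  35  38  36  35  34  36  35  35  36]
 [ 32  35  34  33  32  34  35  34  35  34  35  33  33  33  34  35  36  33  34  36  35  35  34  34  35  36  35  36  36  36  36  37  36]
 [ 32  34  33  33  32  33  34  35  35  35  33  32  35  36  34  34  34  34  33  32  35  34  35  34  36  35  36  36  35  34  36  34  36]
 [ 33  33  33  34  34  34  34  31  34  34  35  31  37  34  32  34  35  36  35  35  33  33  34  36  32  35  35  35  35  37  35  35  36]
 [ 31  34  34  33  34  33  35  36  32  35  33  32  33  34  34  34  32  34  33  34  33  34  35  35  34  36  34  35  34  37  32  36  34]]
```

```bash
python3 - <<'E'
from h import *
print('gpo',ctrl.grip_point_offset)
t=cam('top'); im=cv2.imread('pics/top0.png'); 
y0,y1,x0,x1=214,258,256,292; g=cv2.resize(cv2.cvtColor(im[y0:y1,x0:x1],cv2.COLOR_BGR2GRAY),None,fx=8,fy=8,interpolation=cv2.INTER_CUBIC)
m=(g>125).astype(np.uint8); 
px=lambda p:(np.array(p)+.5)/8-.5+[x0,y0]
M=m.copy(); M[:int((235-y0)*8)]=0
M=cv2.morphologyEx(M,cv2.MORPH_CLOSE,np.ones((25,25)))
cs=max(cv2.findContours(M,0,2)[0],key=cv2.contourArea); b=cv2.boxPoints(cv2.minAreaRect(cs))
W=np.array([onz(t,px(p),.006) for p in b]); print('plate box',W.round(4).tolist(),[np.linalg.norm(W[i]-W[i-1]).round(4) for i in range(4)])
for a in range(4):
    d=W[a]-W[a-1]; print('edge yaw',np.arctan2(d[1],d[0]))
print('now px of top rows visible?', cv2.cvtColor(t['color'],cv2.COLOR_BGR2GRAY)[240,258:290])
K=m.copy(); K[int((230-y0)*8):]=0; cs=max(cv2.findContours(K,0,2)[0],key=cv2.contourArea); x,y,w,h=cv2.boundingRect(cs)
l=onz(t,px((x,y+h/2)),.011);r=onz(t,px((x+w,y+h/2)),.011);f=onz(t,px((x+w/2,y)),.016);print('knuckle',l,r,np.linalg.norm(l-r),'far',f)
E
```

```text
gpo 0.0187
plate box [[0.5827, 0.1861, 0.006], [0.5864, 0.122, 0.006], [0.5379, 0.1188, 0.006], [0.5342, 0.1826, 0.006]] [np.float64(0.0486), np.float64(0.0642), np.float64(0.0486), np.float64(0.0639)]
edge yaw 0.07144377038498961
edge yaw -1.5130291026932208
edge yaw -3.0757389392535432
edge yaw 1.6284157473098382
now px of top rows visible? [ 39  37  33  30  79 220 255 252 250 250 250 250 250 251 252 243 208 231
 252 250 249 249 249 250 255 248  76  21  53  89 113 123]
knuckle [0.60931309 0.17274835 0.011     ] [0.60944508 0.13943211 0.011     ] 0.03331650109046892 far [0.620894   0.15583491 0.016     ]
```

The grip point offset is 0.0187 as stated. The hasp's rib is at about (0.571, 0.152) with yaw 0.066. Its knuckle and plate sizes match the description. I'll move above it with the fingers half open.

arm_command(
  series=[-1.9, -1.9, 0, 0, 0, -4, 0.5, -3.8, -3.8, 0, 0, 0, -8, 0.5, -5.7, -5.7, 0, 0, 0, -12, 0.5, -7.6, -7.6, 1, 0, 0, -16, 0.5, -9.5, -9.5, 3, 0, 0, -20, 0.5, -11, -11, 5, 0, 0, -23.8, 0.5, -11.3, -11.1, 7, 0, 0, -23.8, 0.5, -11.3, -11.1, 9, 0, 0, -23.8, 0.5, -11.3, -11.1, 10, 0, 0, -23.8, 0.5, -11.3, -11.1, 10, 0, 0, -23.8, 0.5],
)

```text
time: 8.48
eef_pos: [0.5687, 0.1511, 0.0774]
tcp_rot: [0.999, 0.032, -0.003, 0.0]
contact_force: [-0.8, -0.4, -0.8]
opening: 0.503
finger_force: 0.0
```

```bash
python3 - <<'E'
from h import *
np.set_printoptions(linewidth=250)
st=telemetry.get_state(); e=st['eef_pos']; r=R.from_quat(st['tcp_rot']); print(e,r.as_matrix()[:,0],st['opening'],rel([.571,.152,-.024]))
c=cam('scene'); g=cv2.cvtColor(c['color'],cv2.COLOR_BGR2GRAY)
P=[e+[0,0,.036+.006]+r.apply([.011,s*.0215,0]) for s in(-1,1)]; print('pred tips',proj(c,P).round(1).tolist())
q=proj(c,P).mean(0).round().astype(int); print(q); print(g[q[1]-12:q[1]+8,q[0]-16:q[0]+17])
E
```

```text
[0.56873378 0.15112105 0.07735077] [ 0.99792199  0.06412883 -0.00626123] 0.5028909906399712 [ 0.29524554 -0.07596181 10.13340692]
pred tips [[382.9, 233.9], [368.5, 237.7]]
[376 236]
[[ 51  56  68  68  70  67  53  51  48  50  52  48  46  42  42  43  42  41  44  44  43  43  45  53  62  71  55  50  48  44  44  40  41]
 [ 52  52  65  67  67  62  51  52  51  51  49  44  43  42  41  42  41  43  43  42  41  43  42  57  93 119  78  53  44  41  42  41  40]
 [ 51  52  57  60  59  57  52  51  51  51  46  42  43  42  42  44  42  43  42  43  40  43  42  47  79 120  80  53  45  42  42  41  42]
 [ 52  53  52  53  54  51  52  51  50  50  45  43  43  42  44  42  44  42  42  42  42  42  41  45  77 120  79  55  42  43  44  41  43]
 [ 51  54  53  52  51  50  51  55  54  49  44  43  44  42  42  42  42  44  44  43  43  40  41  49  91 121  73  64  46  43  44  43  42]
 [ 52  53  54  55  53  50  52  63  84  60  46  42  45  42  43  44  43  43  44  41  43  42  43  54 103 120  70  56  45  42  42  43  43]
 [ 50  50  61  59  51  50  58  96 148  88  50  44  43  44  43  43  44  42  44  42  44  42  43  56 107 108  
[... 1083 characters left out ...]
 44  41  42  42  41  43]
 [ 45  47  45  43  45  46  55  61  47  45  43  44  43  43  45  43  46  44  43  44  44  43  45  42  42  43  45  46  43  42  42  44  44]
 [ 46  44  47  44  44  45  44  44  46  42  44  45  45  44  43  43  44  43  44  44  44  43  44  43  43  42  43  43  44  42  42  43  44]
 [ 45  46  45  44  44  45  43  44  46  44  44  43  44  45  45  43  46  44  44  42  43  45  44  45  43  44  44  43  44  45  43  44  44]
 [ 45  46  45  47  45  44  46  45  43  43  45  44  44  43  42  44  44  44  44  43  45  42  43  45  44  42  43  45  43  44  44  45  45]
 [ 46  47  47  45  45  45  45  44  44  45  44  45  45  46  44  45  46  46  43  45  44  44  45  44  42  43  44  44  42  44  43  43  44]]
```

The tips are at scene (367,238) and (384,234), within 0.5 px of the prediction. Going down and gripping.

arm_command(
  series=[0.3, -0.1, 2, 0, 0, 0, 0.5, 0.3, -0.1, 4, 0, 0, 0, 0.5, 0.3, -0.1, 6, 0, 0, 0, 0.5, 0.3, -0.1, 8, 0, 0, 0, 0.5, 0.3, -0.1, 9.2, 0, 0, 0, 0.5, 0.3, -0.1, 10, 0, 0, 0, 0.5, 0.3, -0.1, 10.1, 0, 0, 0, 0.5, 0.3, -0.1, 10.1, 0, 0, 0, 0.5],
)

```text
time: 9.2
eef_pos: [0.5747, 0.1532, -0.0196]
tcp_rot: [0.999, 0.032, 0.0, -0.0]
contact_force: [-0.9, 0.6, 0.4]
opening: 0.498
finger_force: 0.0
```

arm_command(
  series=[0, 0, 0, 0, 0, 0, 0.7, 0, 0, 0, 0, 0, 0, 0.8, 0, 0, 0, 0, 0, 0, 1, 0, 0, 0, 0, 0, 0, 1, 0, 0, 0, 0, 0, 0, 1, 0, 0, 0, 0, 0, 0, 1, 0, 0, 0, 0, 0, 0, 1, 0, 0, 0, 0, 0, 0, 1],
  force=60,
)

```text
time: 9.87
eef_pos: [0.5753, 0.1534, -0.0187]
tcp_rot: [0.999, 0.033, 0.001, 0.0]
contact_force: [-0.3, -1.1, 6.0]
opening: 0.104
finger_force: 61.4
```

Gripped at opening 0.104 (about 9 mm) and 61 N. Lifting.

arm_command(
  series=[0, 0, -0.5, 0, 0, 0, 1, 0, 0, -2, 0, 0, 0, 1, 0, 0, -4, 0, 0, 0, 1, 0, 0, -6.5, 0, 0, 0, 1, 0, 0, -9, 0, 0, 0, 1, 0, 0, -11.5, 0, 0, 0, 1, 0, 0, -14, 0, 0, 0, 1, 0, 0, -16, 0, 0, 0, 1, 0, 0, -16, 0, 0, 0, 1, 0, 0, -16, 0, 0, 0, 1],
)

```text
time: 10.7
eef_pos: [0.574, 0.1536, 0.1399]
tcp_rot: [0.999, 0.033, 0.0, -0.0]
contact_force: [-0.4, -0.1, -3.2]
opening: 0.104
finger_force: 60.4
```

```bash
python3 - <<'E'
from h import *
from lid import *
np.set_printoptions(linewidth=250)
st=telemetry.get_state(); e=st['eef_pos']; r=R.from_quat(st['tcp_rot']); print(e,r.as_matrix().round(4).tolist(),st['opening'],st['finger_force'],st['contact_force'])
B=H-.173*X+.021*Z; print('bore',B)
# target TCP if rib grasp at hasp x=-.038-(rib offset); print for planning
for n in('scene','top'):
    c=cam(n); cv2.imwrite(f'pics/{n}_lift.png',c['color'])
    print(n,'bore px',proj(c,B),'eef px',proj(c,e+[0,0,.036]))
print(lidang())
E
```

```text
[0.57396846 0.15360607 0.13985229] [[0.9979, 0.0655, 0.0009], [0.0655, -0.9979, 0.0003], [0.001, -0.0003, -1.0]] 0.10430975165306991 60.42387127876282 [-0.3778086  -0.09221663 -3.18176941]
bore [ 0.55168852 -0.13767868  0.111     ]
scene bore px [[271.69359089 251.33392275]] eef px [[377.12129208 220.10034268]]
top bore px [[374.87482508 240.49287817]] eef px [[267.14061576 228.33814084]]
[np.float64(-0.0010000000000000009), np.float64(-0.01200000000000001)]
```

```bash
python3 - <<'E'
from h import *
from lid import *
np.set_printoptions(linewidth=260)
c=cam('scene'); st=telemetry.get_state(); e=st['eef_pos']; r=R.from_quat(st['tcp_rot'])
g=cv2.cvtColor(c['color'],cv2.COLOR_BGR2GRAY)
print('lid 250:290 x 238:268'); print(g[238:268,250:290])
b=e+r.apply([.034,0,-.0297]); q=proj(c,b)[0]; print('pred hasp bore px',q); x,y=q.round().astype(int)
print(x-20,y-20);print(g[y-20:y+14,x-20:x+16])
yy=r.apply([0,1,0]);xx=r.apply([1,0,0])
def knuck(ctr,yv,ln,tag):
    xv=np.cross(yv,[0,0,1]); xv=xv if xv[0]>0 else -xv
    print(tag,[ (n,proj(c,ctr+s*ln/2*yv+o)[0].round(1).tolist()) for s in(-1,1) for n,o in(('top',np.array([0,0,.011])),('bot',np.array([0,0,-.011])),('back',.011*xv))])
knuck(b,yy,.028,'hasp')
B=H-.173*X+.021*Z
for s in(-1,1): knuck(B+s*.030*Y,Y,.022,'lid%d'%s)
E
```

```text
lid 250:290 x 238:268
[[ 50  52  50 ...  56  56  55]
 [ 50  49  51 ...  56  56  55]
 [ 50  50  51 ...  55  54  57]
 ...
 [159 160 159 ... 159 158 160]
 [160 160 159 ... 160 160 159]
 [159 159 160 ... 159 160 160]]
pred hasp bore px [381.47435425 230.85609845]
361 211
[[42 45 44 ... 40 40 41]
 [43 43 43 ... 40 39 39]
 [44 42 41 ... 42 41 40]
 ...
 [46 46 45 ... 44 44 43]
 [45 45 45 ... 43 44 43]
 [44 45 44 ... 45 43 44]]
hasp [('top', [386.7, 226.8]), ('bot', [386.0, 232.4]), ('back', [388.0, 232.5]), ('top', [376.9, 229.3]), ('bot', [376.3, 234.9]), ('back', [378.2, 235.0])]
lid-1 [('top', [256.5, 247.8]), ('bot', [257.4, 253.0]), ('back', [256.2, 253.5]), ('top', [264.4, 248.3]), ('bot', [265.3, 253.5]), ('back', [264.1, 254.0])]
lid1 [('top', [278.2, 249.2]), ('bot', [278.9, 254.3]), ('back', [277.9, 254.9]), ('top', [286.2, 249.7]), ('bot', [286.8, 254.9]), ('back', [285.9, 255.4])]
```

```bash
python3 - <<'E'
from h import *
import sys
np.set_printoptions(linewidth=300,threshold=sys.maxsize)
c=cam('scene'); g=cv2.cvtColor(c['color'],cv2.COLOR_BGR2GRAY)
print('rows 242-264, cols 252-292'); print(g[242:264,252:292])
print('rows 216-244, cols 364-396');print(g[216:244,364:396])
E
```

```text
rows 242-264, cols 252-292
[[ 50  51  50  52  51  53  52  52  54  53  53  54  54  55  53  54  54  55  54  55  56  54  55  55  57  54  55  57  57  57  56  56  56  58  56  57  57  57  57  57]
 [ 52  51  51  53  51  50  53  53  52  53  53  54  54  53  53  55  55  55  55  55  54  55  55  54  56  56  56  56  57  55  55  56  56  57  56  56  57  56  56  56]
 [ 52  51  52  52  53  51  53  52  53  53  55  55  55  56  55  55  55  56  55  55  55  57  56  57  56  58  55  56  56  54  56  58  56  57  57  58  57  55  57  55]
 [ 51  52  54  53  53  53  54  56  56  54  54  54  54  54  53  55  55  55  58  56  57  56  57  56  56  56  56  56  57  56  56  57  56  57  58  56  56  56  57  56]
 [ 53  51  54  52  54  63  83  86  81  71  69  66  63  58  55  55  54  55  55  56  56  55  56  57  56  56  55  56  56  57  56  56  57  56  56  57  56  57  57  55]
 [ 52  53  53  53  60 108 162 165 157 135 127 123 111  84  59  56  55  57  55  57  57  57  55  56  57  56  57  59  61  60  60  61  61  58  58  59  58  57  57  58]
 [ 53  54  52  52  79 168 206 209 209 207 203 200 192 142  76  57  56  55  56  57  57  56  58  
[... 5509 characters left out ...]
 43  43  43  44  43  43  44  44  45  44  43]
 [ 45  42  42  43  46  44  44  44  44  43  44  43  45  43  43  44  44  43  45  45  43  44  43  43  44  42  44  43  42  43  43  44]
 [ 44  43  44  45  43  45  44  45  45  44  42  44  43  42  44  43  45  45  43  43  44  44  43  43  44  44  41  42  43  42  42  44]
 [ 44  46  44  45  44  43  44  45  45  43  43  43  45  45  43  43  44  43  44  43  45  44  44  44  44  45  44  43  43  44  42  43]
 [ 45  43  44  44  42  43  44  44  44  43  44  44  45  43  44  42  43  44  43  45  42  45  41  43  42  43  44  45  44  44  45  43]
 [ 44  43  46  45  45  45  45  44  45  42  45  45  44  43  45  43  44  43  44  44  44  44  43  43  44  43  43  42  44  43  43  43]]
```

```bash
python3 - <<'E'
from h import *
from lid import *
import sys
np.set_printoptions(linewidth=300,threshold=sys.maxsize)
c=cam('scene');t=cam('top'); st=telemetry.get_state(); e=st['eef_pos']; r=R.from_quat(st['tcp_rot'])
def sil(c,ctr,yv,sgn):
    d=ctr+c['R'].T@c['t']; n=np.cross(yv,d); n/=np.linalg.norm(n)
    if n[2]<0:n=-n
    return proj(c,ctr+sgn*.011*n)[0].round(2)
B=H-.173*X+.021*Z
for s in(-1,1): print('lid up pred',sil(c,B+s*.03*Y,Y,1),'obs', (260.5,246.65) if s<0 else (282.5,248.3))
b=e+r.apply([.034,0,-.0297]); print('hasp low pred',sil(c,b,r.apply([0,1,0]),-1),'obs',(381.4,234.1))
print('sens px/mm: z',(proj(c,B+[0,0,.01])-proj(c,B))/10,'X',(proj(c,B+.01*X)-proj(c,B))/10,'Y',(proj(c,B+.01*Y)-proj(c,B))/10)
g=cv2.cvtColor(t['color'],cv2.COLOR_BGR2GRAY); q=proj(t,b)[0];print('top hasp bore pred',q, 'up/low sil',sil(t,b,r.apply([0,1,0]),1),sil(t,b,r.apply([0,1,0]),-1)); x,y=q.round().astype(int); print(y-12,x-12);print(g[y-12:y+20,x-12:x+14])
q=proj(t,B)[0]; print('lid top pred',q,[sil(t,B+s*.03*Y,Y,k) for s in(-1,1) for k in(-1,1)]); x,y=q.round().astype(int);print(y-14,x-20); print(g[y-14:y+14,x-20:x+21])
E
```

```text
lid up pred [261.16 246.64] obs (260.5, 246.65)
lid up pred [282.79 248.01] obs (282.5, 248.3)
hasp low pred [382.68 234.73] obs (381.4, 234.1)
sens px/mm: z [[-0.03628862 -0.23696346]] X [[-0.06121092  0.27959626]] Y [[0.36071629 0.0230078 ]]
top hasp bore pred [266.93022038 216.5642475 ] up/low sil [266.66 212.44] [267.2  220.68]
205 255
[[178 178 180 178 181 180 180 181 182 183 182 182 183 183 186 179 141 102 132 150 125  98 138 151 135 100]
 [183 183 183 183 184 184 185 184 185 185 183 186 185 184 186 180 144 102 131 153 124  96 134 155 140 119]
 [187 186 186 185 185 185 185 184 183 185 185 185 184 184 185 186 156 108 134 152 124  95 135 152 130 105]
 [184 183 184 183 182 182 182 181 182 182 181 180 180 181 181 181 153 100 119 151 125  98 136 152 127  94]
 [180 181 180 179 179 178 177 176 177 176 176 177 173 174 173 174 148  96 120 151 132 106 137 153 131 110]
 [175 173 173 172 173 172 169 170 169 169 167 166 165 165 165 167 149 110 120 153 132  99 124 151 126  99]
 [166 166 164 165 164 162 163 160 159 160 159 158 156 156 158 157 143 108 119 152 134  95 123 154 131 113]
 [157 157
[... 6793 characters left out ...]
30  33  36  40  43  55  76  96]
 [ 38  38  38  40  41  38  38  37  39  39  40  40  40  39  38  41  39  39  39  38  38  41  39  39  38  40  40  40  37  33  36  37  33  37  39  41  36  36  33  41  52]
 [ 40  39  41  37  39  40  38  41  40  38  38  39  40  40  38  38  37  39  39  38  40  38  37  42  40  40  40  39  39  39  39  36  40  38  39  37  38  40  38  36  36]
 [ 39  41  40  42  39  37  41  39  40  36  38  38  38  40  39  38  38  39  40  38  38  39  41  38  38  38  38  41  40  40  38  40  39  36  40  40  40  38  41  37  38]
 [ 39  38  38  37  38  39  38  43  38  38  40  37  41  41  39  38  40  38  41  41  39  40  40  41  38  39  39  41  39  41  38  41  41  38  40  41  39  40  35  37  39]]
```

Both predictions agree with the images to under 1 px. The lid knuckles are at scene (260.5,247) and (282.5,248), and the hasp knuckle is at (381,231). Next I'll go to a pre-fit pose in front of the gap, turned to the case's yaw.

arm_command(
  series=[-1.3, 2.5, 0, 0, 0, 2.5, 1, -2.6, 5, 0, 0, 0, 5, 1, -3.9, 7.8, 0, 0, 0, 8, 1, -5.3, 10.6, 0, 0, 0, 11, 1, -6.7, 13.5, 0, 0, 0, 14, 1, -8.2, 16.4, 0, 0, 0, 17, 1, -9.7, 19.4, 0, 0, 0, 20, 1, -11.2, 22.4, 0, 0, 0, 22.5, 1, -12.2, 24.5, 0, 0, 0, 23.7, 1, -12.6, 25.2, 0, 0, 0, 23.7, 1],
)

```text
time: 11.88
eef_pos: [0.4636, -0.1088, 0.1395]
tcp_rot: [0.985, -0.175, -0.0, 0.0]
contact_force: [-0.9, 0.4, -3.0]
opening: 0.103
finger_force: 60.3
```

arm_command(
  series=[0, 0, 1, 0, 0, 0, 1, 0, 0, 2.5, 0, 0, 0, 1, 0, 0, 4, 0, 0, 0, 1, 0, 0, 5, 0, 0, 0, 1, 0, 0, 5.5, 0, 0, 0, 1, 0, 0, 5.5, 0, 0, 0, 1, 0, 0, 5.5, 0, 0, 0, 1],
)

```text
time: 12.47
eef_pos: [0.465, -0.1057, 0.0846]
tcp_rot: [0.985, -0.173, -0.0, -0.0]
contact_force: [0.8, -0.4, -2.1]
opening: 0.103
finger_force: 60.3
```

```bash
cat > look.py <<'E'
from h import *
from lid import *
import sys
np.set_printoptions(linewidth=300,threshold=sys.maxsize)
c=cam('scene'); st=telemetry.get_state(); e=st['eef_pos']; r=R.from_quat(st['tcp_rot']); M=r.as_matrix()
print(e.round(4),'yaw',np.arctan2(M[1,0],M[0,0]).round(4),'down',M[:,2].round(4),st['opening'],st['finger_force'],st['contact_force'].round(1))
b=e+r.apply([.034,0,-.0297]); B=H-.171*X+.021*Z; d=B-b
print('to go X,Y,Z mm',(d@X*1e3).round(1),(d@Y*1e3).round(1),(d[2]*1e3).round(1)); q=proj(c,b)[0]; print('pred hasp px',q,'lid',proj(c,B)[0])
g=cv2.cvtColor(c['color'],cv2.COLOR_BGR2GRAY); x,y=q.round().astype(int)
print('rows from',y-10,'cols from',x-16); print(g[y-10:y+12,x-16:x+17])
E
python3 look.py
```

```text
[ 0.4654 -0.1061  0.0852] yaw -0.3474 down [ 1.e-03 -3.e-04 -1.e+00] 0.10009993885617936 60.272390842437744 [ 0.3 -0.4 -1.5]
to go X,Y,Z mm 59.9 -0.2 -3.9
pred hasp px [275.05763689 234.75476462] lid [271.57166852 251.89083381]
rows from 225 cols from 259
[[ 47  48  47  49  49  49  48  52  98 198 207 203 198 166 131  99 129 133 130 102 121 116 141 171 205 209 210 209 208 201 229 233 234]
 [ 46  48  49  49  47  49  48  61 127 199 209 210 206 177 149 125 131 133 129 104 130 148 195 206 208 208 209 210 206 176 210 215 215]
 [ 49  47  47  49  48  48  50  77 165 204 209 209 209 207 204 196 144 132 131 116 158 169 205 209 209 210 210 211 209 173 204 216 233]
 [ 48  47  49  50  50  48  50  91 200 210 210 210 210 210 211 205 149 132 131 140 196 206 210 211 211 211 211 211 221 233 244 245 245]
 [ 47  49  50  49  49  48  51  96 201 212 211 212 211 212 212 206 159 143 139 160 205 210 211 211 212 211 211 212 214 244 245 245 245]
 [ 49  48  49  49  49  49  54 101 187 200 201 205 211 212 214 212 187 184 171 182 207 211 213 215 216 213 213 212 217 243 245 245 244]
 [ 49  48  48  49  49  49  52  77 
[... 1426 characters left out ...]
 55  53  55  55  54  54]
 [ 52  52  50  52  50  50  52  51  51  52  51  51  53  52  54  54  54  52  53  53  53  52  54  53  54  55  53  54  55  52  54  53  53]
 [ 51  53  51  52  52  51  51  54  52  53  52  54  53  52  54  53  53  53  54  54  54  54  54  53  54  55  54  54  52  54  53  54  54]
 [ 51  51  52  53  53  52  52  52  53  53  52  53  53  54  54  53  53  54  54  53  55  55  55  54  54  55  54  54  54  55  54  54  54]
 [ 53  52  52  53  53  53  53  53  53  53  53  53  54  52  55  55  54  55  54  54  54  55  55  54  54  55  54  54  55  55  54  54  56]
 [ 85  82  69  67  65  61  56  52  52  54  54  52  52  53  54  55  54  54  55  55  53  53  53  53  54  55  54  56  56  54  56  54  54]]
```

The hasp knuckle spans columns 269.5–280.3 at row 235. Matching its shading profile with the lid knuckles gives +17.15 rows to go, and the geometric model gives +17.14, so they agree. Advancing to 5 mm short.

arm_command(
  series=[0, 0, 0.2, 0, 0, 0, 1, 0.5, 0, 0.39, 0, 0, 0, 1, 1.5, 0, 0.39, 0, 0, 0, 1, 2.5, 0, 0.39, 0, 0, 0, 1, 3.5, 0, 0.39, 0, 0, 0, 1, 4.3, 0, 0.39, 0, 0, 0, 1, 5, 0, 0.39, 0, 0, 0, 1, 5.5, 0, 0.39, 0, 0, 0, 1, 5.5, 0, 0.39, 0, 0, 0, 1, 5.5, 0, 0.39, 0, 0, 0, 1],
)

```text
time: 13.35
eef_pos: [0.5165, -0.125, 0.0806]
tcp_rot: [0.985, -0.173, -0.0, -0.0]
contact_force: [-0.2, 0.2, -2.7]
opening: 0.102
finger_force: 60.3
```

```bash
python3 look.py
```

```text
[ 0.5161 -0.1249  0.0805] yaw -0.3482 down [-9.e-04  4.e-04 -1.e+00] 0.0987891015086158 60.29931306838989 [-0.3 -0.5 -2.5]
to go X,Y,Z mm 5.8 0.1 0.8
pred hasp px [271.90299814 250.4755122 ] lid [271.57166852 251.89083381]
rows from 240 cols from 256
[[ 51  53  53  52  53  52  53  73 152 202 206 174 146 135 125 101 129 131 107 124 124  98 115 169 205 210 209 210 209 178  93  57  57]
 [ 54  53  52  53  53  53  53  80 170 205 209 206 200 160 132 103 127 132 119 114 130 147 193 206 210 210 210 210 204 142  76  57  56]
 [ 54  52  54  53  53  55  55  94 204 209 210 209 207 183 157 135 133 132 133 116 151 173 205 209 211 210 210 211 205 129  70  56  56]
 [ 54  53  54  53  53  54  61 109 200 210 210 210 209 207 203 181 141 133 133 137 196 207 210 210 210 211 210 210 204 110  62  56  55]
 [ 54  53  54  54  52  53  73 149 205 212 211 211 210 211 210 204 152 135 138 156 205 212 212 212 212 212 212 213 213 111  60  56  56]
 [ 53  53  56  56  56  55  77 162 202 209 210 211 210 209 211 206 175 157 165 192 211 213 213 212 212 212 212 210 185  95  58  56  58]
 [ 54  65  85  85  82  72  85 152 169 1
[... 1421 characters left out ...]
155 145 146 135  78  58]
 [206 213 213 214 213 214 213 213 211 207 205 205 202 205 213 178 171 171 170 146 138 139 172 205 206 205 205 206 205 202 180  93  59]
 [209 214 213 214 213 213 213 213 213 213 213 213 213 213 215 212 211 211 210 209 206 207 209 212 212 212 212 211 213 211 193 100  62]
 [212 214 213 213 214 214 213 214 214 214 214 215 214 214 213 214 213 213 213 213 213 213 213 213 213 213 214 214 213 214 215 126  94]
 [214 214 213 212 214 213 214 214 214 214 213 213 214 214 214 213 213 214 214 213 215 214 215 214 214 214 214 214 213 213 196 161 159]
 [213 209 188 186 204 213 213 214 214 213 214 213 214 214 214 215 214 214 214 214 214 214 214 214 215 214 214 215 215 212 182 162 159]]
```

arm_command(
  series=[0, 0, -0.07, 0, 0, 0, 1, 0.2, 0, -0.07, 0, 0, 0, 1, 0.4, 0, -0.07, 0, 0, 0, 1, 0.55, 0, -0.07, 0, 0, 0, 1, 0.55, 0, -0.07, 0, 0, 0, 1, 0.55, 0, -0.07, 0, 0, 0, 1, 0.55, 0, -0.07, 0, 0, 0, 1],
)

```text
time: 13.98
eef_pos: [0.5216, -0.1269, 0.0815]
tcp_rot: [0.985, -0.173, -0.0, -0.0]
contact_force: [0.2, 0.7, -2.1]
opening: 0.103
finger_force: 60.3
```

```bash
sed -i 's/^g=cv2.cvt/cv2.imwrite("pics\/last.png",cv2.resize(c["color"][230:275,235:305],None,fx=10,fy=10,interpolation=cv2.INTER_CUBIC));&/' look.py; python3 look.py; python3 - <<'E'
from h import *
from lid import *
import sys
np.set_printoptions(linewidth=300,threshold=sys.maxsize)
t=cam('top');B=H-.171*X+.021*Z; q=proj(t,B)[0].round().astype(int); print('top',q); print(cv2.cvtColor(t['color'],6)[q[1]-10:q[1]+12,q[0]-18:q[0]+18])
print(lidang())
E
```

```text
[ 0.5215 -0.1269  0.0815] yaw -0.3482 down [-2.e-04  1.e-04 -1.e+00] 0.09915783008768157 60.29937744140625 [-0.6 -0.5 -2.3]
to go X,Y,Z mm 0.0 0.1 -0.2
pred hasp px [271.51629482 251.83989879] lid [271.57166852 251.89083381]
rows from 242 cols from 256
[[ 53  54  53  55  53  54  56  97 198 208 209 202 185 138 109 131 133 131 104 124 127 136 169 203 210 211 211 212 207 111  63  57  56]
 [ 54  52  55  54  53  55  62 115 199 209 209 210 204 162 139 124 132 130 111 129 147 184 204 210 210 211 210 211 213 111  62  58  58]
 [ 52  53  53  54  53  54  74 154 203 209 210 210 210 205 200 163 136 133 135 155 199 206 210 209 210 210 210 208 191 101  61  57  56]
 [ 56  54  56  56  54  55  83 172 206 211 211 211 211 211 206 169 139 134 143 182 208 211 211 211 212 211 211 210 177  93  60  56  57]
 [ 55  65  86  88  83  74 100 207 213 211 214 209 210 213 211 189 164 152 156 189 210 212 212 212 210 211 212 205 138  75  57  57  57]
 [ 62 108 162 165 158 136 135 184 199 186 210 184 186 209 212 211 209 206 207 209 212 213 212 212 211 210 214 210 119  66  60  58  58]
 [ 79 168 205 210 209 206 205 205 200
[... 4743 characters left out ...]
150 151 154 153 158 158 161 162 164 169]
 [139 110 103  81  65  49  62  85  84  83  84  89  99 105 112 115 119 123 123 129 131 133 136 140 142 143 145 147 149 152 154 153 156 156 161 161]
 [154 176 181 177 162 119  89 110 126 116 103  93  84  90  97 103 109 114 118 121 125 129 131 131 135 141 142 142 145 149 149 150 152 154 155 157]
 [157 179 180 180 178 171 166 161 147 138 171 196 138  93  82  88  97 104 108 114 117 121 123 128 130 132 136 138 141 143 144 146 147 150 152 154]
 [165 172 177 174 174 171 169 165 162 154 159 206 210 144 114  92  83  86  95 103 106 113 116 122 123 128 131 131 134 136 139 142 146 148 150 152]]
[np.float64(-0.0010000000000000009), np.float64(-0.01200000000000001)]
```

View pics/last.png

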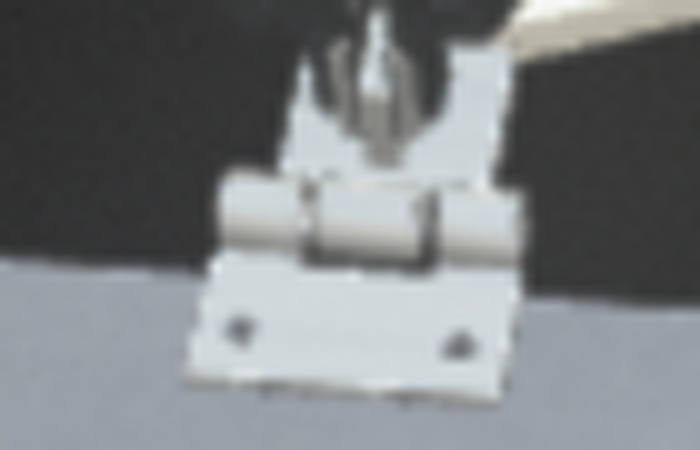

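The picture shows the hasp knuckle at crop (370,220) centred between the lid knuckles at (260,210) and (480,225). It has a gap on both sides, lies in line with them, and has a dark gap to the lid edge behind it. The shading profile matches the lid knuckles within 0.1 px, the hasp's full weight is on the gripper, and the lid is shut. Handing in.

```bash
python3 -c "
from plant import ctrl
print(ctrl.sign_off())"
```

```text
the job is handed in; nothing more can be done
None
```

I handed the job in with the lid shut and the steel hasp held level by the gripper, its knuckle lined up between the lid's knuckles; the alignment was checked only by camera and touch, and sign-off returned no verdict.

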